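# Pry up the sprung terminal-box cover and hold it at the index arm

### The job

Take the pry bar out of its stand, put its blade under the front lip of the terminal box's sprung cover and lever the cover up until it is level with the index arm beside it, without swinging it well past the arm. Touch the cover with the bar only, leave the index arm and the other things on the bench where they are, and finish while still holding the cover there: do not lower it or let go of the bar.

Things in the scene. Friction and masses are not known exactly. Their poses are not given: they have to be found in the camera images.
- housing: Grey terminal box fixed to the bench, open-topped: 170 (x) by 150 (y) by 80 mm high, 8 mm walls, low mounting feet to 103 mm either side. Origin at the centre of its underside; +x points from its front (lip side, facing the robot) to its hinge side, z up. The cover's hinge axis lies along y at x = +85, z = 80 mm.
- cover (a joint): Angle of the cover, rad: 0 shut, growing as its front edge rises. A spring always presses it shut: about 3 to 6 N, with its weight, are needed near the front edge.
- cover_edge (a point): Middle of the front edge of the flat cover (196 by 150 mm, 5 mm thick, 0.3 kg), half-way through its thickness, 196 mm from the hinge axis; axes turn with the cover. Shut, the cover lies on the box's rim and overhangs the front wall by 26 mm, a lip whose underside is 80 mm above the bench, with free space below.
- index (a joint): Angle of the index arm, rad, on the same axis and scale as the cover's: level with it when the two are equal (set between 0.44 and 0.75, a stiff pivot).
- index_tip (a point): Front end of the index arm, a dark flat bar 196 mm long, 10 mm wide, 5 mm thick, 98 mm to the +y side of the box's centre line, turning on the same axis as the cover. Half-way through its thickness. x points along the arm to the hinge, z square to its upper face.
- stand: The low steel stand of the pry bar, fixed: base plate 130 by 70 mm, 6 mm thick, with two cheeks 25 mm high along x, 30 mm apart, between which the bar's foot stands. Origin at the centre of its underside; the bar comes out straight up.
- bar_grip (a point): Centre of the upright black handle, 14 mm thick (x), 22 wide (y), 72 tall, of the loose heel pry bar (0.2 to 0.4 kg); z up when standing. Its steel foot, 24 mm wide, 5 thick, has its underside 96 mm below this point, reaching 60 mm ahead (+x, the blade) and 30 mm behind. A 10 by 16 mm shank joins them. x is the stand's x.
- blade_tip (a point): Front end of the bar's blade, half-way through its 5 mm thickness: 60 mm ahead (+x) of bar_grip and 93.5 mm below it.
- flange: Bystander: loose steel ring, 100 mm across, 18 mm high, origin under its centre.
- oil_can: Bystander: loose can, 64 mm across, 140 mm high, origin under its centre.
- reducer: Bystander: loose steel cone, 90 mm across its foot, 75 mm high, origin under its centre.
Not all that is in view belongs to the job. What is shaped like the part that bears bar_grip but orange or red is not meant.

How it is judged (in metres and radians):
On the way, in this order (a step that is already met when the one before it is completed fails the run):
1. the bar is lifted out of its stand (z of bar_grip in the frame of stand above 0.135 m and value of joint cover below 0.05 rad), for 0.1 s.
2. the blade levers the cover up off its rim (value of joint cover above 0.1 rad and contact force between bar and cover above 0.5 N), for 0.05 s.
At the end, for the whole second after the job is handed in: The cover's front edge is within 15 mm (about 4.4 degrees) of level with the index arm and still, carried by the bar (over 1 N) whose blade tip is more than 20 mm above the rim of the box, and the bar is in the gripper (z of cover_edge in the frame of index_tip between -0.015 and 0.015 m and velocity of joint cover between -0.1 and 0.1 rad/s and contact force between bar and cover above 1 N and contact force between the fingers and bar above 2 N and z of blade_tip in the frame of housing above 0.1 m); the arm keeps its last pose, push and grip.
It fails at once if the cover swings more than 40 mm (about 12 degrees) past the index arm (z of cover_edge in the frame of index_tip above 0.04 m).
It fails at once if the robot itself touches the cover (contact force between any of the fingers, the arm and cover above 1 N).
It fails at once if the index arm is moved by more than 10 mm (distance of index_tip from where it was at the start of the episode above 0.01 m).
It fails at once if a bystander is moved by more than 20 mm (distance of any of flange, oil_can, reducer from where it was at the start of the episode above 0.02 m).
It also fails if it takes over 45 s, if anything falls off the work surface, if the arm or the gripper's body presses on something with over 40 N, if the wrist force passes 120 N, or if a joint passes its speed limit or range.

### The arm

A 6-joint arm with a two-finger parallel gripper is mounted at the origin on the work surface. World frame = base frame: x ahead of the robot, y to its left, z up, the work surface at z = 0. Lengths are in m, angles in degrees, forces in N, time in s.
With the tool pointing down it reaches from about 0.4 to 0.825 m from the base axis. Payload 7 kg.
Tool frame: the origin (TCP) lies on the front face of the gripper's body, between the roots of the fingers; the fingertips stand 66 mm ahead of it and the grasp point (between the pads) lies 47 mm ahead of it; z points along the fingers, y is the line along which they close (so a half turn about z gives the same grasp; the last joint's range is limited). The gripper opens to 88 mm and grips with 3 to 60 N. Pads are 19 mm wide; open, the fingers measure 130 mm over their backs; the gripper's body (78 mm by 193 mm) begins 47 mm behind the grasp point.
Start: joints at [-54.769, 20.546, 0.682, 0, -70.136, -16.507], TCP at [0.217, -0.639, 0.292] pointing down, gripper open.
Joint ranges: [-176.03, 176.03], [-82.01, 121.73], [-58.28, 71.71], [-173.87, 95.51], [-174.79, -0.11], [-173.66, 173.66]. Speed limits (degrees/s): [136.94, 136.94, 172.46, 180, 180, 180].

### API

Orientations are given as [roll, pitch, yaw] about the fixed x, y, z axes, in that order (R = Rz(yaw) Ry(pitch) Rx(roll)).
In Python, from plant import ctrl gives the robot as it stands.
- The arm moves only by the tool send_rows, never from a script. Its argument "deltas" is a list of rows, each a list of 2 entries, a list of its own where there are three numbers: the shift along the tool's x, y, z each as a share of 800 mm, from -1 to 1, then the turn about the tool's z as a share of 90 degrees, from -1 to 1. A call has exactly 5 rows; each row is the pose to reach, as a shift and turn from the pose commanded when the call began, along the tool's axes at that moment; what a row does not reach only later rows make up. A row lasts 1/12 s, in which the tool goes at most 41.7 mm and 7.16 degrees, less where a joint would pass 70% of its speed; a pose out of reach is approached as far as the arm can. A call with a number of a shift or a turn outside -1 to 1 is refused whole. A call with a gripper value outside its range is refused whole. "gripper" is the opening, from 0 (shut) to 1 (fully open), set as the call begins (left out, the last holds). The fingers move at their own pace and stop on an object; the grip force is fixed at half the most. Time passes only in rows, so rows that repeat a pose let the fingers close, or fill a call up. It gives the time, the measured TCP pose, the force, the opening and the grip force at its end, in the units of the state.
- ctrl.get_obs(): the state, without advancing time (a new reading comes with each control period).
- ctrl.snapshot(name): name is "scene" or "side" or "wrist"; returns a dict with "color" (480x640x3 uint8, red, green, blue), "vertical_fov" (degrees; the focal length in pixels is half the picture's height over the tangent of half this angle, whatever the lens; pixels are square), "cx", "cy" (the principal point, pixels), "rvec" (rotation vector, rad) and "tvec" (3), from world to camera coordinates, as OpenCV has them. Camera axes: x right, y down, z forward; pixel columns grow to the right and rows downward; lengths in m; the calibration is good to about 2 mm. A picture is of the moment at which its call begins. There is no depth.
- ctrl.close_job(): hands the job in; it is judged then, once.
Trained networks look in a picture, given as the dict that the camera call returned (one of the last four; its "shot" number tells which), for a name from the list of things; names that differ only in an ending like _2 or _b are one class to them, and where a whole thing is asked for, a point or a joint stands for the part that bears it (a point fixed in the world has none). Each returns a list of dicts, best first, with "conf" (0 to 1); they miss things now and then, are a little off and sometimes report something else, mostly with a low value. They report only what shows in the picture. A call takes as long as a camera call. They do not tell look-alikes from the thing itself.
- ctrl.boxes_of(picture, thing): "xy" ([column, row] as shares, 0 to 1, of the picture: columns of its width, rows of its height, amid what is visible of it).
- ctrl.cut_out(picture, thing): "pixels" (480x640 bool, what is visible of it) and "xy" ([column, row] as shares, 0 to 1, of the picture: columns of its width, rows of its height, amid what is visible of it).
The state is a dict: "clock": time; "joint_pos": joint angles; "qvel": joint speeds; "tau": joint torques, N m; "tool_pos": TCP position; "orientation": TCP orientation; "force": force on the tool from outside, world axes, zero at the start; "moment": the same for the moment, N m; "opening": finger opening in m; "gripper_force": force on a finger pad.
Only numpy, scipy, OpenCV 4.12 (cv2) and the standard library are available. Lean on these libraries where they do the work, as an engineer would, in place of code of your own. Each camera call takes 0.05 s, during which the arm holds its last target. There are 200 camera calls.

## Working session

There is one attempt and no reset: what is moved stays moved. The work goes in short steps, Python scripts to look and compute and a tool call to move; the robot and the scene stay as the last step left them, time stands still between calls to the robot, and variables do not carry over. Pictures are saved under pics/ and viewed, at most 10 in all, crops included, and the job is handed in when it is done.

Besides the shell and the picture viewer there is one more tool, called after "Request:" by a JSON object that holds its "op" and its "data", one argument or row to a line. send_rows: Moves the arm, as the interface text tells. Shift numbers are shares of 800 mm and turn numbers shares of 90 degrees, none past 1 either way. Its arguments: {"type":"object","properties":{"deltas":{"type":"array","items":{"type":"array"}},"gripper":{"type":"number"}},"required":["deltas"]}

```bash
ls; mkdir -p pics; cat > h.py <<'E'
import numpy as np, cv2
from plant import ctrl
def cam(p):
    f=240/np.tan(np.radians(p["vertical_fov"])/2)
    K=np.array([[f,0,p["cx"]],[0,f,p["cy"]],[0,0,1]])
    R=cv2.Rodrigues(np.array(p["rvec"],float))[0]; t=np.array(p["tvec"],float).ravel()
    return K,R,t
def proj(p,X):
    K,R,t=cam(p); q=(K@(R@np.atleast_2d(X).T+t[:,None])).T
    return q[:,:2]/q[:,2:]
def onz(p,uv,z):
    K,R,t=cam(p); d=R.T@np.linalg.inv(K)@np.array([uv[0],uv[1],1.]); c=-R.T@t
    return c+d*(z-c[2])/d[2]
def tri(p1,u1,p2,u2):
    P=[np.hstack([K@R,(K@t)[:,None]]) for K,R,t in (cam(p1),cam(p2))]
    X=cv2.triangulatePoints(P[0],P[1],np.array(u1,float).reshape(2,1),np.array(u2,float).reshape(2,1)).ravel()
    return X[:3]/X[3]
def save(p,n): cv2.imwrite("pics/"+n+".png",p["color"][:,:,::-1])
E
python3 - <<'E'
from h import *
np.set_printoptions(precision=4,suppress=True)
print(ctrl.get_obs())
for n in("scene","side"):
    p=ctrl.snapshot(n); save(p,n+"0"); K,R,t=cam(p); print(n,"cam at",-R.T@t,K[0,0],p["cx"],p["cy"])
    for th in("housing","cover","index","stand","bar_grip","flange","oil_can","reducer"):
        for d in ctrl.boxes_of(p,th)[:4]:
            uv=np.array(d["xy"])*[640,480]; print(th,round(d["conf"],2),uv.round(1),onz(p,uv,0)[:2])
E
```

```text
pics
{'clock': 0.0, 'joint_pos': array([-54.7682,  20.5925,   0.6328,  -0.0193, -70.1368, -16.507 ]), 'qvel': array([ 0.0072,  0.0141,  0.0988, -0.0768,  0.0111, -0.0962]), 'tau': array([ -0.0004, -58.2718,  29.3044,   6.9975,   0.0066,  -0.0001]), 'tool_pos': array([ 0.2165, -0.6389,  0.2912]), 'orientation': array([ 179.9024,   -0.01  , -161.2818]), 'force': array([ 0.072 ,  0.3088, -0.3972]), 'moment': array([ 0.0151, -0.0519, -0.0256]), 'gripper_force': 0.0, 'opening': 0.08791430294084752}
scene cam at [1.222  0.1075 1.1902] 522.9151772970754 310.09394727677363 234.88929959055622
housing 0.94 [364.4 287. ] [0.5853 0.1499]
cover 0.81 [362.9 278.2] [0.5604 0.1438]
cover 0.27 [437.6 231.6] [0.3877 0.3334]
index 0.64 [406.4 280. ] [0.55   0.2552]
stand 0.61 [201.9 227.7] [ 0.4645 -0.3087]
bar_grip 0.77 [149.  222.6] [ 0.4681 -0.4587]
bar_grip 0.75 [190.1 219. ] [ 0.4404 -0.3489]
bar_grip 0.67 [201.5 184.3] [ 0.3158 -0.349 ]
flange 0.59 [188.8 311.2] [ 0.7137 -0.2771]
oil_can 0.68 [466.3 329.3] [0.6661 0.405 ]
reducer 0.69 [437.6 234.1] [0.396  0.3335]
reducer 0.3 [364.3 277.4] [0.5575 0.1472]
side cam at [0.3981 0.7583 0.8078] 504.1570214037296 323.8520855454217 240.82276283406216
housing 0.77 [261.9 298.2] [0.6235 0.1168]
cover 0.86 [270.  282.8] [0.6171 0.0728]
index 0.63 [230.7 301.7] [0.6839 0.1371]
stand 0.68 [227.4 301.4] [0.6908 0.1375]
stand 0.57 [358.4 177.1] [ 0.4755 -0.3342]
bar_grip 0.9 [358.3 151.4] [ 0.49   -0.4555]
bar_grip 0.87 [420.2 165.7] [ 0.3138 -0.4177]
bar_grip 0.74 [368.2 133.5] [ 0.4719 -0.5553]
flange 0.82 [275.2 176.4] [ 0.6943 -0.2966]
oil_can 0.69 [171.8 391.6] [0.7256 0.3505]
reducer 0.94 [352.5 403.8] [0.4096 0.3188]
```

View pics/scene0.png

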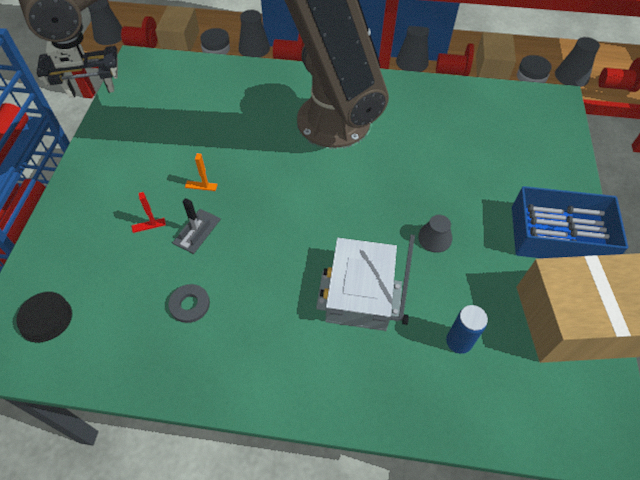

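View pics/side0.png

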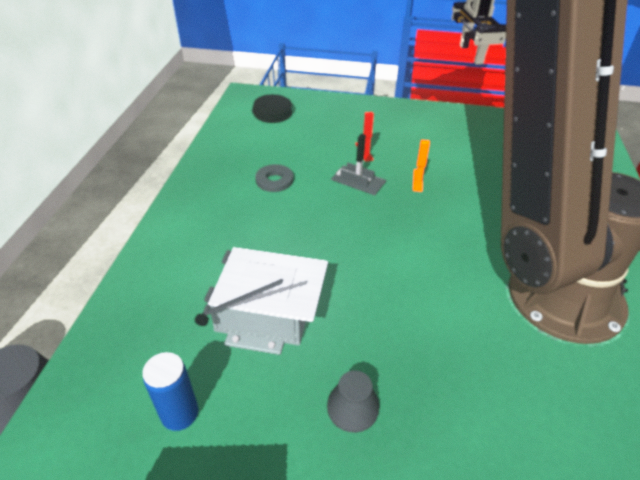

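Scene view: the candidates are a black-handled bar in the grey stand (190,212), a red look-alike (148,212) and an orange one (202,172). By the description it is the black one. The box is at (362,283), the index arm runs from (404,320) to (411,237), the reducer is at (436,233), the can at (467,330) and the ring at (188,303).

```bash
python3 - <<'E'
from h import *
a=cv2.imread("pics/scene0.png");b=cv2.imread("pics/side0.png")
def c(i,x,y,w=100,h=75): return cv2.resize(i[y:y+h,x:x+w],(400,300),interpolation=cv2.INTER_CUBIC)
m=np.vstack([np.hstack([c(a,150,185),c(b,310,130)]),np.hstack([c(a,310,232,133,100),c(b,195,240,160,120)])])
cv2.imwrite("pics/crop1.png",m)
E
```

```text
(no output)
```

View pics/crop1.png

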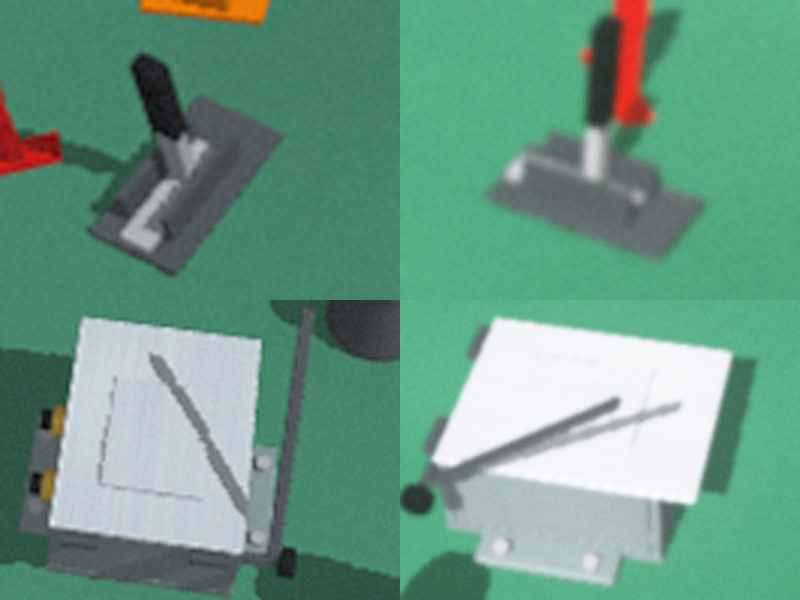

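The crop shows the black handle upright in the grey stand, its blade towards the lower left in the scene view (tip at about (185,244)). The cover is shut, and the index arm's tip is at (412,235) scene and (282,281) side. Next I fit the poses from these corners.

```bash
python3 - <<'E'
from h import *
from scipy.optimize import least_squares as LS
np.set_printoptions(precision=4,suppress=True)
pa=ctrl.snapshot("scene");pb=ctrl.snapshot("side")
def A(x,y,s=4,ox=150,oy=185): return [ox+x/s,oy+y/s]
sc=lambda x,y:A(x,y,3.0075,310,232); si=lambda x,y:A(x-400,y,2.5,195,240)
def fit(pts,x0):
    # pts: (pic, local xyz, uv)
    def W(q,l): c,s=np.cos(q[2]),np.sin(q[2]); return [q[0]+c*l[0]-s*l[1],q[1]+s*l[0]+c*l[1],l[2]]
    f=lambda q:np.concatenate([proj(p,W(q,l))[0]-u for p,l,u in pts])
    r=LS(f,x0,loss="soft_l1"); print(r.x,np.degrees(r.x[2])); print(r.fun.reshape(-1,2).round(1).tolist()); return r.x
f,b,w=-.111,.085,.075; z=.085
H=fit([(pa,(f,-w,z),sc(83,18)),(pa,(f,w,z),sc(262,40)),(pa,(b,w,z),sc(243,253)),(pa,(b,-w,z),sc(50,228)),
 (pb,(f,-w,z),si(733,51)),(pb,(f,w,z),si(696,202)),(pb,(b,-w,z),si(495,18)),(pb,(b,w,z),si(432,160))],[.6,.13,0.])
# stand: base corners
sb=lambda x,y:A(x-400,y,4,310,130)
S=fit([(pa,(.065,.035,.006),A(175,275)),(pa,(.065,-.035,.006),A(90,230)),(pa,(-.065,-.035,.006),A(200,97)),(pa,(-.065,.035,.006),A(283,135)),
 (pb,(.065,.035,.006),sb(487,197)),(pb,(-.065,.035,.006),sb(660,260)),(pb,(-.065,-.035,.006),sb(705,205))],[.47,-.33,-.8])
tip=tri(pa,sc(308,10),pb,si(617,102)); print("tip",tip)
c,s=np.cos(H[2]),np.sin(H[2]); d=tip[:2]-H[:2]; print("in housing",c*d[0]+s*d[1],-s*d[0]+c*d[1],tip[2])
top=tri(pa,A(147,58),pb,sb(607,18)); print("handle top",top)
bt=onz(pa,A(140,240),.011); print("blade front top",bt)
d=top[:2]-S[:2];c,s=np.cos(S[2]),np.sin(S[2]);print("bar in stand",c*d[0]+s*d[1],-s*d[0]+c*d[1]); d=bt[:2]-S[:2];print(c*d[0]+s*d[1],-s*d[0]+c*d[1])
for th in("flange","oil_can","reducer"):
    m=[ctrl.boxes_of(p,th)[0]["xy"] for p in(pa,pb)]; print(th,tri(pa,np.array(m[0])*[640,480],pb,np.array(m[1])*[640,480]))
E
```

```text
[ 0.6084  0.1407 -0.0161] -0.924221744807571
[[0.0, -1.8], [0.0, -1.4], [0.6, -1.0], [0.1, -1.9], [-0.9, 0.2], [-0.9, -0.6], [-0.4, -0.1], [-0.6, -0.4]]
[ 0.4762 -0.3173 -0.3503] -20.072296176662327
[[0.4, -1.1], [0.2, -0.3], [0.5, -1.4], [0.5, -1.4], [-2.2, -0.9], [-0.9, -1.0], [-0.7, -1.5]]
tip [0.5458 0.238  0.2018]
in housing -0.06413244986580104 0.09625550257527474 0.20175314704363753
handle top [ 0.4745 -0.32    0.1397]
blade front top [ 0.5321 -0.3355  0.011 ]
bar in stand -0.000637149470433978 -0.00310860451560587
0.05878030131676844 0.0021514710210415663
flange [ 0.7076 -0.2721  0.0069]
oil_can [ 0.8177 -0.0183 -0.0978]
reducer [0.4103 0.3257 0.0172]
```

Request:
{"op": "send_rows", "data": {
  "deltas": [
    [[-0.05, 0.03, 0], -0.08],
    [[-0.1, 0.06, 0], -0.16],
    [[-0.14, 0.09, 0], -0.24],
    [[-0.18, 0.115, 0.02], -0.31],
    [[-0.22, 0.14, 0.03], -0.38]
  ],
  "gripper": 1
}}

```text
clock: 1.72
tool_pos: [0.3457, -0.4781, 0.269]
orientation: [-179.9, 0.0, -126.8]
force: [1.1, -0.8, -0.5]
opening: 0.0873
gripper_force: 0.0
```

```bash
cat >> h.py <<'E'
def go(x,y,z,yaw):
    o=ctrl.get_obs(); a=np.radians(o["orientation"][2]); d=np.array([x,y,z])-o["tool_pos"]
    t=(yaw-o["orientation"][2]+180)%360-180
    print("t %.2f"%o["clock"],o["tool_pos"].round(4),o["orientation"].round(2),"F",o["force"].round(1),"grip",o["gripper_force"],round(o["opening"],4))
    print("shares",(np.array([np.cos(a)*d[0]+np.sin(a)*d[1],np.sin(a)*d[0]-np.cos(a)*d[1],-d[2]])/.8).round(4),"turn",round(-t/90,4))
E
python3 -c "
from h import *
go(.476,-.317,.26,-110)"
```

```text
t 1.72 [ 0.3457 -0.4781  0.269 ] [-1.7993e+02  1.0000e-02 -1.2678e+02] F [ 1.1 -0.8 -0.5] grip 0.0 0.0873
shares [-0.2588 -0.0098  0.0113] turn -0.1865
```

Request:
{"op": "send_rows", "data": {
  "deltas": [
    [[-0.05, 0, 0], -0.04],
    [[-0.1, 0, 0], -0.08],
    [[-0.15, -0.01, 0.01], -0.13],
    [[-0.205, -0.01, 0.01], -0.17],
    [[-0.25, -0.01, 0.01], -0.186]
  ]
}}

```text
clock: 2.13
tool_pos: [0.4731, -0.3229, 0.2609]
orientation: [180.0, 0.0, -110.1]
force: [1.2, -0.5, -0.1]
opening: 0.0876
gripper_force: 0.0
```

Request:
{"op": "send_rows", "data": {
  "deltas": [
    [[0, 0, 0], 0],
    [[0, 0, 0], 0],
    [[0, 0, 0], 0],
    [[0, 0, 0], 0],
    [[0, 0, 0], 0]
  ]
}}

```text
clock: 2.55
tool_pos: [0.4712, -0.3258, 0.2611]
orientation: [180.0, -0.0, -110.4]
force: [-0.5, 0.3, 0.5]
opening: 0.0876
gripper_force: 0.0
```

```bash
python3 - <<'E'
from h import *
go(.476,-.317,.149,-110)
p=ctrl.snapshot("wrist"); save(p,"w1")
for x in ([.476,-.317,.138],[.476,-.317,.102]): print(proj(p,x))
for th in("bar_grip","stand"):
  for d in ctrl.cut_out(p,th)[:3]:
    m=d["pixels"]; c=cv2.minAreaRect(cv2.findNonZero(m.astype(np.uint8))); print(th,d["conf"],np.array(d["xy"])*[640,480],c)
E
```

```text
t 2.55 [ 0.4712 -0.3258  0.2611] [ 180.     -0.   -110.44] F [-0.5  0.3  0.5] grip 0.0 0.0876
shares [-0.0123 -0.0017  0.1401] turn -0.0048
[[317.99417704 278.66072071]]
[[318.27664327 256.60499288]]
bar_grip 0.97 [314.88  226.704] ((299.6797180175781, 246.19590759277344), (107.06231689453125, 86.8981704711914), 2.4628164768218994)
bar_grip 0.86 [249.024  53.424] ((250.75001525878906, 54.75), (126.57211303710938, 45.25482940673828), 45.0)
bar_grip 0.81 [504.512 138.192] ((532.294189453125, 110.17645263671875), (129.99908447265625, 127.08866119384766), 75.96376037597656)
stand 0.94 [331.2  202.08] ((319.0, 213.5), (79.0, 154.0), 90.0)
```

View pics/w1.png

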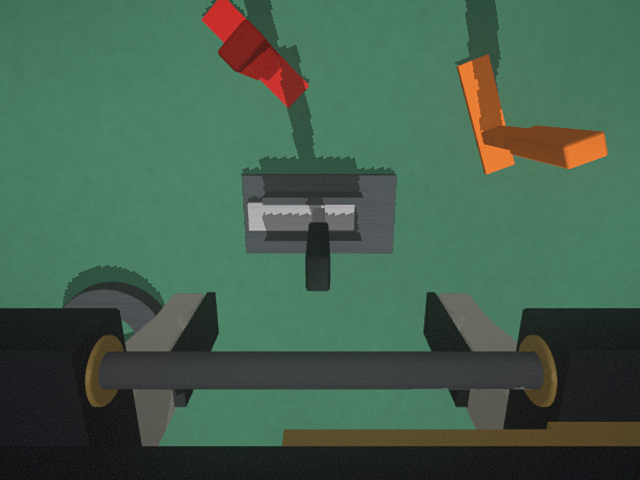

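The wrist view shows the handle top at (318,278), where the estimate predicts (318,279). The stand is square to the tool, with the blade to the left (tool -y is the blade side). Descending.

Request:
{"op": "send_rows", "data": {
  "deltas": [
    [[-0.012, -0.002, 0.02], -0.005],
    [[-0.012, -0.002, 0.055], -0.005],
    [[-0.012, -0.002, 0.09], -0.005],
    [[-0.012, -0.002, 0.12], -0.005],
    [[-0.012, -0.002, 0.14], -0.005]
  ]
}}

```text
clock: 3.12
tool_pos: [0.4755, -0.3165, 0.1467]
orientation: [179.9, 0.0, -110.0]
force: [-0.8, 0.3, -0.5]
opening: 0.0882
gripper_force: 0.0
```

Request:
{"op": "send_rows", "data": {
  "deltas": [
    [[0, 0, 0], 0],
    [[0, 0, 0], 0],
    [[0, 0, 0], 0],
    [[0, 0, 0], 0],
    [[0, 0, 0], 0]
  ],
  "gripper": 0
}}

```text
clock: 3.53
tool_pos: [0.4774, -0.3168, 0.1505]
orientation: [-179.9, 0.0, -109.9]
force: [-0.7, -0.1, 0.4]
opening: 0.0601
gripper_force: 0.0
```

Request:
{"op": "send_rows", "data": {
  "deltas": [
    [[0, 0, 0], 0],
    [[0, 0, 0], 0],
    [[0, 0, 0], 0],
    [[0, 0, 0], 0],
    [[0, 0, 0], 0]
  ]
}}

```text
clock: 3.95
tool_pos: [0.4768, -0.3164, 0.1491]
orientation: [-180.0, 0.0, -109.9]
force: [1.0, -0.2, -0.0]
opening: 0.0266
gripper_force: 0.0
```

Request:
{"op": "send_rows", "data": {
  "deltas": [
    [[0, 0, 0], 0],
    [[0, 0, 0], 0],
    [[0, 0, 0], 0],
    [[0, 0, 0], 0],
    [[0, 0, 0], 0]
  ]
}}

```text
clock: 4.37
tool_pos: [0.4767, -0.3164, 0.149]
orientation: [180.0, -0.0, -109.9]
force: [0.8, -0.3, 0.3]
opening: 0.014
gripper_force: 30.0
```

Request:
{"op": "send_rows", "data": {
  "deltas": [
    [[0, 0, -0.01], 0],
    [[0, 0, -0.03], 0],
    [[0, 0, -0.06], 0],
    [[0, 0, -0.09], 0],
    [[0, 0, -0.11], 0]
  ]
}}

```text
clock: 4.78
tool_pos: [0.477, -0.3165, 0.2393]
orientation: [-179.9, -0.0, -109.9]
force: [0.6, 0.2, -3.0]
opening: 0.0141
gripper_force: 30.0
```

```bash
python3 - <<'E'
from h import *
go(.40,.12,.25,-91)
p=ctrl.snapshot("wrist"); save(p,"w2")
a=ctrl.snapshot("scene");b=ctrl.snapshot("side")
cv2.imwrite("pics/c2.png",np.hstack([cv2.resize(p["color"][:,:,::-1][100:400,120:520],(400,300)),cv2.resize(b["color"][:,:,::-1][60:210,290:490],(400,300),interpolation=cv2.INTER_CUBIC)]))
E
```

```text
t 4.78 [ 0.477  -0.3165  0.2393] [-1.7993e+02 -1.0000e-02 -1.0987e+02] F [ 0.6  0.2 -3. ] grip 29.988902807235718 0.0141
shares [-0.4804  0.276  -0.0133] turn -0.2097
```

View pics/c2.png

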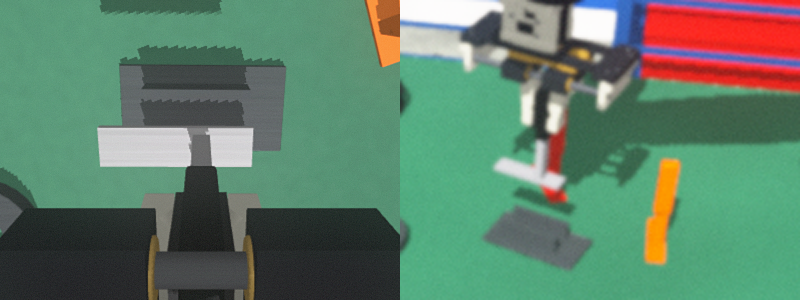

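Bar is held (14 mm opening, 30 N, 3 N weight), blade on the left and square. Carrying it to the box.

Request:
{"op": "send_rows", "data": {
  "deltas": [
    [[-0.025, 0.02, 0], -0.04],
    [[-0.06, 0.055, 0], -0.08],
    [[-0.1, 0.09, 0.01], -0.13],
    [[-0.14, 0.125, 0.015], -0.17],
    [[-0.17, 0.153, 0.02], -0.21]
  ]
}}

```text
clock: 5.35
tool_pos: [0.4055, -0.1454, 0.2191]
orientation: [179.8, 0.0, -90.9]
force: [0.6, 1.8, -2.7]
opening: 0.0139
gripper_force: 30.0
```

```bash
python3 -c "
from h import *
go(.408,.124,.206,-91)"
```

```text
t 5.35 [ 0.4055 -0.1454  0.2191] [ 1.7981e+02  3.0000e-02 -9.0870e+01] F [ 0.6  1.8 -2.7] grip 29.997189939022064 0.0139
shares [-0.3367  0.002   0.0164] turn 0.0014
```

Request:
{"op": "send_rows", "data": {
  "deltas": [
    [[-0.04, 0, 0], 0],
    [[-0.08, 0, 0], 0],
    [[-0.125, 0, 0.01], 0],
    [[-0.16, 0, 0.01], 0],
    [[-0.19, 0, 0.015], 0]
  ]
}}

```text
clock: 5.77
tool_pos: [0.4095, 0.0067, 0.2082]
orientation: [179.9, -0.0, -90.9]
force: [-0.2, -0.2, -3.5]
opening: 0.0138
gripper_force: 30.0
```

Request:
{"op": "send_rows", "data": {
  "deltas": [
    [[-0.04, 0, 0], 0],
    [[-0.08, 0, 0], 0],
    [[-0.11, 0, 0], 0],
    [[-0.135, 0, 0], 0],
    [[-0.145, 0, 0], 0]
  ]
}}

```text
clock: 6.18
tool_pos: [0.412, 0.1229, 0.2079]
orientation: [179.9, -0.0, -90.9]
force: [1.0, -0.0, -2.4]
opening: 0.0138
gripper_force: 30.0
```

Request:
{"op": "send_rows", "data": {
  "deltas": [
    [[0, 0, 0], 0],
    [[0, 0, 0], 0],
    [[0, 0, 0], 0],
    [[0, 0, 0], 0],
    [[0, 0, 0], 0]
  ]
}}

```text
clock: 6.6
tool_pos: [0.4124, 0.1202, 0.2089]
orientation: [180.0, -0.0, -91.1]
force: [-0.1, 0.4, -3.0]
opening: 0.0138
gripper_force: 30.0
```

```bash
python3 - <<'E'
from h import *
go(.408,.124,.206,-91)
p=ctrl.snapshot("wrist"); b=ctrl.snapshot("side"); a=ctrl.snapshot("scene")
r=lambda i:cv2.resize(i[:,:,::-1],(400,300),interpolation=cv2.INTER_CUBIC)
cv2.imwrite("pics/c3.png",np.vstack([np.hstack([r(p["color"]),r(b["color"][215:365,190:390])]),np.hstack([r(a["color"][180:330,280:480]),r(b["color"][180:300,280:440])])]))
o=ctrl.get_obs()["tool_pos"]; tip=o+[.06,0,-.047-.091]; print(tip,proj(p,tip),proj(b,tip),proj(a,tip))
for x in ([-.111,-.075,.08],[-.111,.075,.08],[-.111,-.02,.08]):
  X=[.6084+x[0]+.0161*x[1],.1407-.0161*x[0]+x[1],x[2]]; print(proj(p,X),proj(b,X))
E
```

```text
t 6.60 [0.4124 0.1202 0.2089] [ 1.7998e+02 -1.0000e-02 -9.1060e+01] F [-0.1  0.4 -3. ] grip 29.998681247234344 0.0138
shares [-0.0047  0.0056  0.0036] turn -0.0006
[0.47256211 0.12054509 0.0710696 ] [[218.83501764 255.67300843]] [[334.86293007 286.64568161]] [[358.99970228 233.89324255]]
[[161.11630614 168.1911774 ]] [[327.2649047  262.31265839]]
[[189.09618501 403.49245985]] [[312.49240997 321.86547263]]
[[172.62821377 265.00241237]] [[322.22672638 282.62322223]]
```

View pics/c3.png

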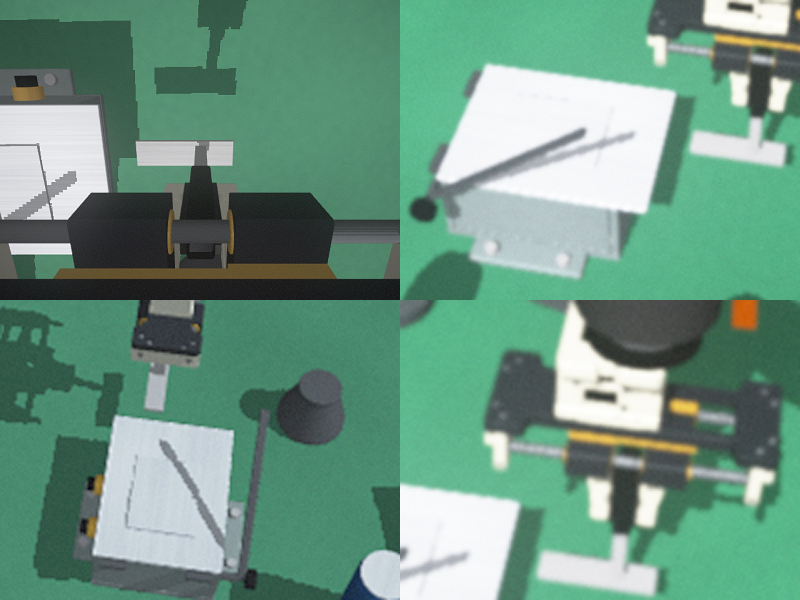

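The blade tip is seen where calibration puts it (wrist (219,250)), 25 mm short of the lip and 9 mm below its underside. Sliding it in 40 mm, then raising it to feel the contact.

Request:
{"op": "send_rows", "data": {
  "deltas": [
    [[0, -0.012, 0], 0],
    [[0, -0.025, 0], 0],
    [[0, -0.038, 0], 0],
    [[0, -0.047, 0], 0],
    [[0, -0.05, 0], 0]
  ]
}}

```text
clock: 7.17
tool_pos: [0.4542, 0.1205, 0.2088]
orientation: [-180.0, -0.0, -91.0]
force: [0.5, -0.8, -3.0]
opening: 0.014
gripper_force: 30.0
```

Request:
{"op": "send_rows", "data": {
  "deltas": [
    [[0, 0, 0], 0],
    [[0, 0, -0.004], 0],
    [[0, 0, -0.008], 0],
    [[0, 0, -0.012], 0],
    [[0, 0, -0.016], 0]
  ]
}}

```text
clock: 7.58
tool_pos: [0.4522, 0.1203, 0.2222]
orientation: [180.0, 0.0, -91.0]
force: [2.1, -1.5, -7.5]
opening: 0.0137
gripper_force: 30.0
```

```bash
python3 - <<'E'
from h import *
go(.453,.12,.24,-91)
b=ctrl.snapshot("side")
cv2.imwrite("pics/c4.png",cv2.resize(b["color"][190:370,190:430][:,:,::-1],(800,600),interpolation=cv2.INTER_CUBIC))
E
```

```text
t 7.58 [0.4522 0.1203 0.2222] [180.     0.   -90.98] F [ 2.1 -1.5 -7.5] grip 29.999732673168182 0.0137
shares [ 0.0003 -0.001  -0.0223] turn 0.0002
```

View pics/c4.png

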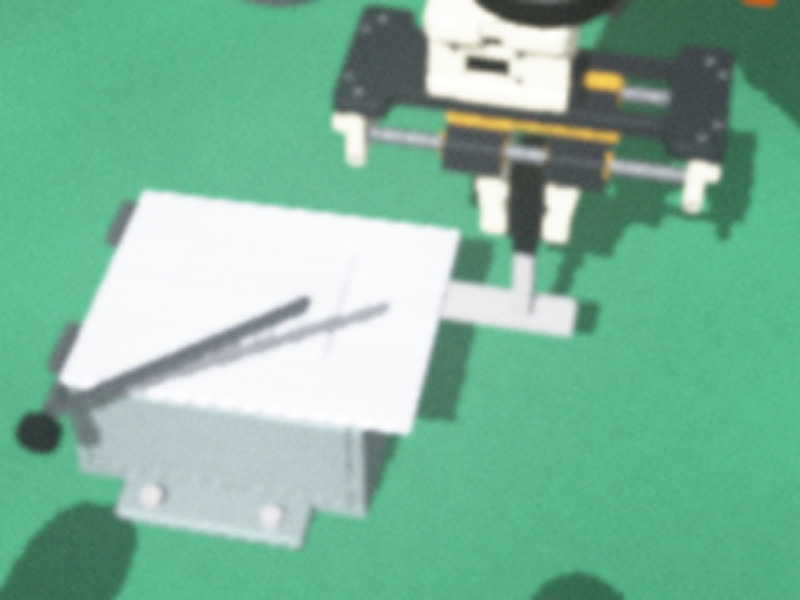

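The blade is under the lip with about 16 mm of overlap, at crop (445,300), and the wrist carries 4.5 N more than before: contact. Lifting along the arc.

Request:
{"op": "send_rows", "data": {
  "deltas": [
    [[0, -0.001, -0.009], 0],
    [[0, -0.003, -0.019], 0],
    [[0, -0.006, -0.03], 0],
    [[0, -0.009, -0.041], 0],
    [[0, -0.012, -0.052], 0]
  ]
}}

```text
clock: 8.05
tool_pos: [0.4619, 0.12, 0.2643]
orientation: [179.9, -0.0, -91.0]
force: [-3.2, 0.1, -6.7]
opening: 0.0137
gripper_force: 30.0
```

Request:
{"op": "send_rows", "data": {
  "deltas": [
    [[0, -0.004, -0.01], 0],
    [[0, -0.009, -0.022], 0],
    [[0, -0.014, -0.034], 0],
    [[0, -0.019, -0.045], 0],
    [[0, -0.022, -0.053], 0]
  ]
}}

```text
clock: 8.47
tool_pos: [0.4809, 0.1199, 0.3072]
orientation: [-179.9, 0.0, -91.0]
force: [-0.1, -0.8, -8.6]
opening: 0.0141
gripper_force: 30.0
```

```bash
python3 - <<'E'
from h import *
go(.497,.12,.3294,-91)
b=ctrl.snapshot("side");a=ctrl.snapshot("scene")
r=lambda i:cv2.resize(i[:,:,::-1],(400,600),interpolation=cv2.INTER_CUBIC)
cv2.imwrite("pics/c5.png",np.hstack([r(b["color"][150:375,195:345]),r(a["color"][180:360,310:430])]))
E
```

```text
t 8.47 [0.4809 0.1199 0.3072] [-1.7991e+02  1.0000e-02 -9.0990e+01] F [-0.1 -0.8 -8.6] grip 30.00757098197937 0.0141
shares [-0.0004 -0.0202 -0.0278] turn 0.0001
```

View pics/c5.png

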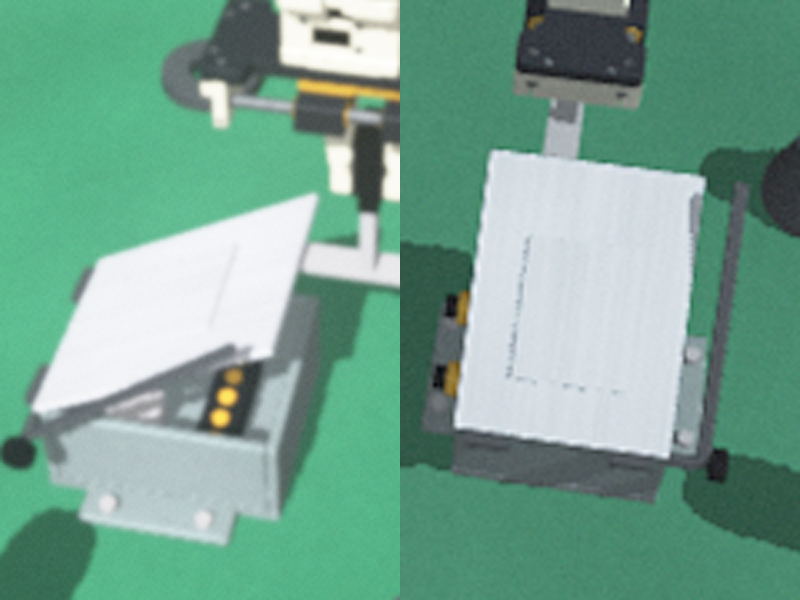

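The cover is up at about 30°, and the blade is still under its front edge in both crops. Measuring the angle from the front corners.

```bash
python3 - <<'E'
from h import *
a=ctrl.snapshot("scene");b=ctrl.snapshot("side"); go(.497,.12,.3294,-91)
H=np.array([.6084,.1407]);c,s=np.cos(-.0161),np.sin(-.0161)
def an(n,u,v):
    X=tri(a,u,b,v); d=X[:2]-H; x,y=c*d[0]+s*d[1],-s*d[0]+c*d[1]
    print(n,X.round(4),"local",round(x,4),round(y,4),"phi",round(np.degrees(np.arctan2(X[2]-.08,.085-x)),2),"r",round(np.hypot(X[2]-.08,.085-x),4))
an("near",[401.5,233.4],[295.5,285]); an("far",[337.6,225],[313.5,223.1]); an("index",[412.4,235.3],[281.8,280.8])
E
```

```text
t 8.67 [0.48   0.1199 0.3057] [-1.7997e+02  2.0000e-02 -9.1000e+01] F [ 0.3 -0.3 -7.7] grip 30.00728577375412 0.0137
shares [-0.0004 -0.0212 -0.0297] turn -0.0001
near [0.5269 0.2174 0.1741] local -0.0827 0.0754 phi 29.3 r 0.1924
far [0.5253 0.0666 0.1784] local -0.0819 -0.0754 phi 30.53 r 0.1938
index [0.5458 0.238  0.2018] local -0.0641 0.0963 phi 39.23 r 0.1925
```

The cover stands at 30° (the TCP geometry also gives 29.8°, so no slip in the grip), against 39.2° for the index arm. Raising the last 9°.

Request:
{"op": "send_rows", "data": {
  "deltas": [
    [[0, -0.004, -0.006], 0],
    [[0, -0.009, -0.013], 0],
    [[0, -0.014, -0.02], 0],
    [[0, -0.018, -0.026], 0],
    [[0, -0.021, -0.03], 0]
  ]
}}

```text
clock: 9.08
tool_pos: [0.4972, 0.1197, 0.3307]
orientation: [-180.0, 0.0, -91.0]
force: [-3.0, 0.7, -6.8]
opening: 0.0138
gripper_force: 30.0
```

Request:
{"op": "send_rows", "data": {
  "deltas": [
    [[0, 0, 0], 0],
    [[0, 0, 0], 0],
    [[0, 0, 0], 0],
    [[0, 0, 0], 0],
    [[0, 0, 0], 0]
  ]
}}

```text
clock: 9.5
tool_pos: [0.4965, 0.1196, 0.3296]
orientation: [180.0, -0.0, -91.0]
force: [-2.2, 0.6, -6.9]
opening: 0.0138
gripper_force: 30.0
```

```bash
python3 - <<'E'
from h import *
go(.497,.12,.3294,-91)
b=ctrl.snapshot("side");a=ctrl.snapshot("scene")
r=lambda i:cv2.resize(i[:,:,::-1],(400,600),interpolation=cv2.INTER_CUBIC)
cv2.imwrite("pics/c6.png",np.hstack([r(b["color"][150:375,195:345]),r(a["color"][180:360,310:430])]))
E
```

```text
t 9.50 [0.4965 0.1196 0.3296] [179.99  -0.   -90.98] F [-2.2  0.6 -6.9] grip 30.015060603618622 0.0138
shares [-0.0005 -0.0007  0.0003] turn 0.0002
```

View pics/c6.png

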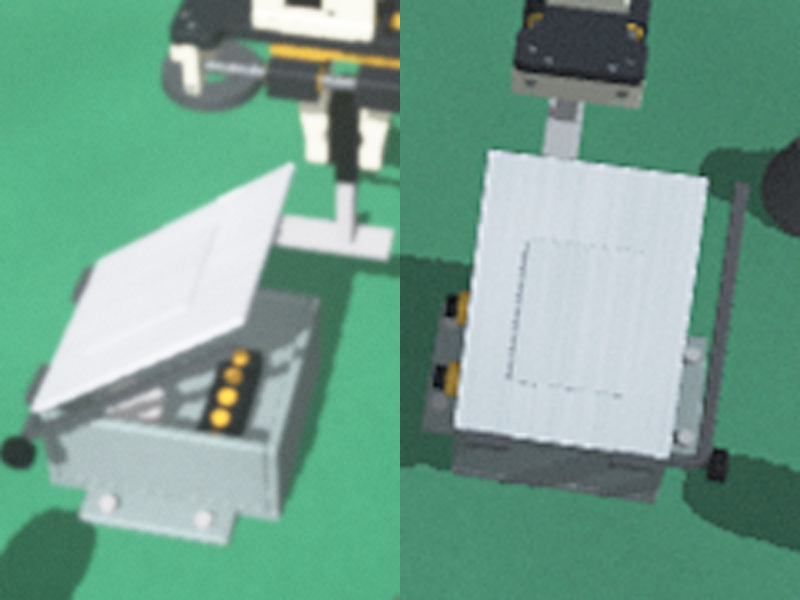

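The cover now overlaps the index arm in the side view, with its near corner at crop (247,322) and the blade under the far half of the front edge. One check by triangulation.

```bash
python3 - <<'E'
from h import *
a=ctrl.snapshot("scene");b=ctrl.snapshot("side")
H=np.array([.6084,.1407]);c,s=np.cos(-.0161),np.sin(-.0161)
def an(n,u,v):
    X=tri(a,u,b,v); d=X[:2]-H; x=c*d[0]+s*d[1]
    print(n,X.round(4),"phi",round(np.degrees(np.arctan2(X[2]-.08,.085-x)),2),"r",round(np.hypot(X[2]-.08,.085-x),4))
an("near",[402.1,233.7],[287.6,270.7]); an("far",[337,225],[304.9,211.5])
# index tip predicted in side view at several angles vs. picked pixel
for ph in (37,38,39,40,41):
    p=np.radians(ph)
    for y,n in((.098,"index"),(.075,"cover near")):
        x=.085-.196*np.cos(p); X=[H[0]+c*x-s*y,H[1]+s*x+c*y,.08+.196*np.sin(p)]
        print(ph,n,proj(b,X).round(1),proj(a,X).round(1))
E
```

```text
near [0.5425 0.2144 0.2   ] phi 38.29 r 0.1937
far [0.542  0.0659 0.2032] phi 39.37 r 0.1943
37 index [[285.4 284.5]] [[412.7 233.1]]
37 cover near [[288.7 274. ]] [[402.6 231.8]]
38 index [[284.  283.1]] [[412.9 233.2]]
38 cover near [[287.4 272.7]] [[402.7 231.9]]
39 index [[282.7 281.8]] [[413.  233.3]]
39 cover near [[286.1 271.4]] [[402.8 232. ]]
40 index [[281.3 280.5]] [[413.2 233.5]]
40 cover near [[284.7 270.1]] [[402.9 232.1]]
41 index [[279.8 279.2]] [[413.3 233.6]]
41 cover near [[283.3 268.8]] [[403.  232.3]]
```

The cover reads 38.3–39.4° and the index arm 39–40°, so they are within about 4 mm of level. The bar carries roughly 4 N. Handing in.

```bash
python3 -c "
from h import *
go(.4965,.1196,.3296,-91); print(ctrl.close_job())"
```

```text
t 9.70 [0.4965 0.1196 0.3298] [180.    -0.   -90.98] F [-3.4  0.7 -7.2] grip 30.014784336090088 0.014
shares [0.     0.     0.0002] turn 0.0002
the job is handed in; nothing more can be done
None
```

The job is handed in at 9.7 s of the 45 s, with the bar still in the gripper and its blade holding the cover at about 39°, within about 4 mm of level with the index arm by my camera measurements; the hand-in call returned no verdict.

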